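# Shut the slide cabinet

### The job

Shut up the little wooden slide cabinet on the microscopy bench: push both of its pulled-out drawers fully home and push its raised lid down until it lies flat shut, in any order. Only push with the fingertips: do not pull a drawer further out or lift the lid higher, do not slam anything, and leave the jar, the bottle and the slide mailer beside it where they are.

Things in the scene. Friction and masses are not known exactly. Their poses are not given: they have to be found in the camera images.
- cabinet: Wooden bench-top filing cabinet for microscope slides, fixed to the bench: 150 mm deep (x), 210 mm wide (y), 85 mm high without its lid. Origin at the centre of its underside, on the bench; its -x axis points out of the drawer fronts (roughly to the robot), +y is the robot's left. Two drawers side by side below; above them, under the lid, an open tray with packs of blank slides that do not move.
- drawer_left (a joint): Drawer on the cabinet's +y side, in m: 0 = fully shut, positive = pulled out along the cabinet's -x; starts 0.02 to 0.055, stop at 0.11. Friction 1.5 N, stays where left, no catch. Front panel 92 mm wide, 12 mm thick, 6.5 to 50.5 mm above the bench; its outer face is at x = -0.081 minus the joint value in the cabinet frame, centred at y = +0.048.
- drawer_right (a joint): Drawer on the cabinet's -y side, in m: 0 = fully shut, positive = pulled out along the cabinet's -x; starts 0.02 to 0.055, stop at 0.11. Friction 1.5 N, stays where left, no catch. Front panel 92 mm wide, 12 mm thick, 6.5 to 50.5 mm above the bench; its outer face is at x = -0.081 minus the joint value in the cabinet frame, centred at y = -0.048.
- drawer_left_lip (a point): Middle of the outer edge of the left-hand drawer's steel pull lip: a ledge 50 mm wide (along the cabinet's y) and 10 mm thick that sticks out 15 mm from the drawer's front panel, 36 mm above the bench. Pushing on the lip or on the panel moves the drawer. Moves with the drawer; axes as the cabinet's.
- drawer_right_lip (a point): Middle of the outer edge of the right-hand drawer's steel pull lip: a ledge 50 mm wide (along the cabinet's y) and 10 mm thick that sticks out 15 mm from the drawer's front panel, 36 mm above the bench. Pushing on the lip or on the panel moves the drawer. Moves with the drawer; axes as the cabinet's.
- lid (a joint): Angle of the cabinet's wooden lid, in rad: 0 = flat shut on the cabinet's rim, growing as it swings up and back; starts 1.05 to 1.35, stop at 1.6. Flat board 160 mm from hinge to free edge, 210 mm wide, 6 mm thick, 0.18 kg, no handle or catch. Stiff hinge (0.32 N m): it stays at any angle and needs 1 to 5 N at the free edge to close.
- lid_hinge (a point): Middle of the lid's hinge line, at the top of the cabinet's far (+x) side, 85 mm above the bench: x = +0.075, y = 0 in the cabinet frame, axes as the cabinet's. The hinge line runs along the cabinet's y. The lid's underside lies on this line, and its top is 6 mm above it when shut.
- lid_edge (a point): Middle of the lid's free edge on its outer (top) face, 160 mm from the hinge. Turns with the lid; its z axis is the outward normal of the lid's outer face. When shut it overhangs the cabinet's front by 10 mm, 91 mm above the bench.
- stain_jar: Closed round jar, 56 mm across, 85 mm high, loose, upright beside the cabinet; origin at the centre of its underside. To be left alone.
- oil_bottle: Small closed bottle, 36 mm across, 75 mm high, loose, upright beside the cabinet; origin at the centre of its underside. To be left alone.
- slide_mailer: Closed plastic slide mailer lying flat, 85 x 36 x 30 mm (x, y, z), loose, beside the cabinet; origin at the centre of its underside. To be left alone.

How it is judged:
By the outcome, as a careful person would: the job done as asked, in the order asked, and still so for the second after the job is handed in, with the robot touching nothing.
It also fails if it takes over 54 s, if anything falls off the work surface, if the arm or the gripper's body presses on something with over 40 N, if the wrist force passes 120 N, or if a joint passes its speed limit or range.

### The arm

A 7-joint arm with a two-finger parallel gripper is mounted at the origin on the work surface. World frame = base frame: x ahead of the robot, y to its left, z up, the work surface at z = 0. Lengths are in mm, angles in rad, forces in N, time in s.
With the tool pointing down it reaches from about 400 to 900 mm from the base axis. Payload 5.6 kg.
Tool frame: the origin (TCP) lies between the finger pads; the fingertips stand r.nose_length ahead of it and the grasp point (between the pads) is the TCP (r.nose_length is the distance from the TCP to the fingertips, in mm); z points along the fingers, y is the line along which they close (so a half turn about z gives the same grasp; the last joint's range is limited). The gripper opens to 92 mm and grips with 3 to 60 N. Pads are 20 mm wide; open, the fingers measure 128 mm over their backs; the gripper's body (75 mm by 189 mm) begins 69 mm behind the grasp point.
Start: joints at [-1.307, 0.468, -0.012, 1.603, 0.006, 1.071, -0.056], TCP at [196.347, 619.642, 233.592] pointing down, gripper open.
Joint ranges: [-2.53, 2.53], [-0.31, 2.02], [-1.57, 1.55], [0.28, 2.44], [-1.29, 4.43], [0.15, 1.84], [-2.92, 2.92]. Speed limits (rad/s): [2.57, 2.57, 3.14, 3.14, 3.14, 3.14, 3.14].

### API

Orientations are given as a unit quaternion [x, y, z, w].
In Python, from workcell import r gives the robot as it stands.
- The arm moves only by the shell command python3 -m handwheel 'ROWS' [OPENING] [FORCE]. ROWS is JSON, a list of rows, each a list of 2 entries, a list of its own where there are three numbers: the shift along the tool's x, y, z in units of 60 mm (1.0 is 60 mm), then the turn, a rotation vector about the tool's x, y, z in units of 8 degrees (1.0 is 8 degrees). In form: [[[tx, ty, tz], [ax, ay, az]], ...]. A call has 1 to 10 rows; each row shifts and turns the commanded pose from where the row before left it, along the tool's axes as they then stand; what a row does not reach is not made up. A row lasts 1/8 s, in which the tool goes at most 62.5 mm and 10.7 degrees, less where a joint would pass 70% of its speed; a pose out of reach is approached as far as the arm can. A call is refused whole if a number of a shift passes 1 or a number of a turn 1, either way. A call with a gripper value outside its range is refused whole. OPENING is the opening, from -1 (shut) to 1 (fully open), set as the call begins (- or left out, the last holds). The fingers move at their own pace and stop on an object; FORCE is the grip in N (left out, the last holds). Time passes only in rows, so rows that do not move let the fingers close. It gives the time, the measured TCP pose, the force, the opening and the grip force at its end, in the units of the state.
- r.sense(): the state, without advancing time (a new reading comes with each control period).
- r.capture(name): name is "scene" or "side" or "wrist"; returns a dict with "color" (400x640x3 uint8, red, green, blue), "fx", "fy", "cx", "cy" (pixels), "eye" and "orientation" of the camera in the world. Camera axes: x right, y down, z forward; pixel columns grow to the right and rows downward; lengths in mm; the calibration is good to about 2 mm. A picture is of the moment at which its call begins. There is no depth.
- r.finish_job(): hands the job in; it is judged then, once.
The state is a dict: "time_s": time; "joint_pos": joint angles; "joint_vel": joint speeds; "effort": joint torques, N m; "ee_pos": TCP position; "tcp_rot": TCP orientation; "contact_force": force on the tool from outside, world axes, zero at the start; "wrist_torque": the same for the moment, N m; "opening": opening from 0.0 (shut) to 1.0 (fully open); "finger_force": force on a finger pad.
Only numpy, scipy, OpenCV 4.12 (cv2) and the standard library are available. Lean on these libraries where they do the work, as an engineer would, in place of code of your own. Each camera call takes 0.05 s, during which the arm holds its last target. There are 200 camera calls.

## Working session

There is one attempt and no reset: what is moved stays moved. The work goes in short steps, Python scripts to look and compute and a shell command to move; the robot and the scene stay as the last step left them, time stands still between calls to the robot, and variables do not carry over. Pictures are saved under pics/ and viewed, at most 10 in all, crops included, and the job is handed in when it is done.

```bash
mkdir -p pics
python3 - <<'E'
from workcell import r
import cv2,pickle
d={}
for n in("scene","side"):
    c=r.capture(n);d[n]=c
    cv2.imwrite(f"pics/{n}0.png",c["color"][:,:,::-1])
    print(n,{k:v for k,v in c.items() if k!="color"})
pickle.dump(d,open("cap0.pkl","wb"))
print(r.sense(),r.nose_length)
E
```

```text
scene {'fx': 454.98378146109604, 'fy': 454.98378146109604, 'cx': 323.16572190036464, 'cy': 196.22603359865474, 'eye': array([ 890.02490153, -398.98220506,  739.17224828]), 'orientation': array([ 0.90448005,  0.25140056, -0.09048045, -0.33245584])}
side {'fx': 429.6698527582672, 'fy': 429.6698527582672, 'cx': 322.8869864413647, 'cy': 194.72642483265705, 'eye': array([ 420.65995175, -746.03750013,  738.0121891 ]), 'orientation': array([ 0.89152219, -0.11431111,  0.05109511, -0.43532797])}
{'time_s': 0.1, 'joint_pos': array([-1.30697881,  0.46828577, -0.01158948,  1.60352394,  0.00596791,
        1.0713852 , -0.05631506]), 'joint_vel': array([ 0.00160375, -0.00109298,  0.00139933, -0.00236169,  0.00081348,
        0.00090742,  0.00028839]), 'effort': array([ 4.71756593e-04, -5.21648026e+01, -1.28314923e-02, -2.44365567e+01,
       -5.68171637e-02,  1.40670792e-02,  8.35848869e-05]), 'ee_pos': array([196.23099513, 619.159331  , 232.74086544]), 'tcp_rot': array([ 1.52860490e-01,  9.88247467e-01, -7.80339493e-04, -7.42260110e-05]), 'contact_force': array([-0.23769596,  0.09251332,  0.41167902]), 'wrist_torque': array([-0.02218429, -0.00588856,  0.02385951]), 'finger_force': 0.0, 'opening': 1.000192169381812} 19.0
```

View pics/scene0.png

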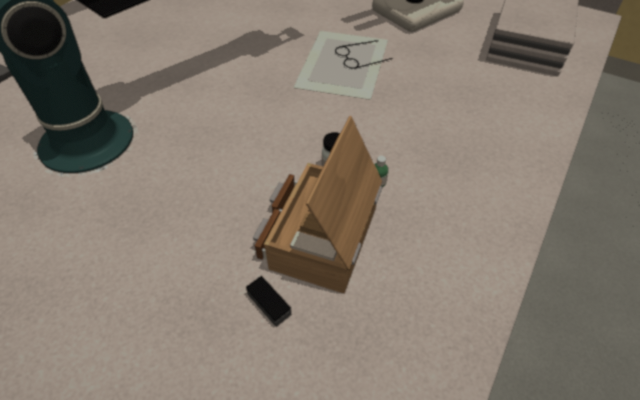

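View pics/side0.png

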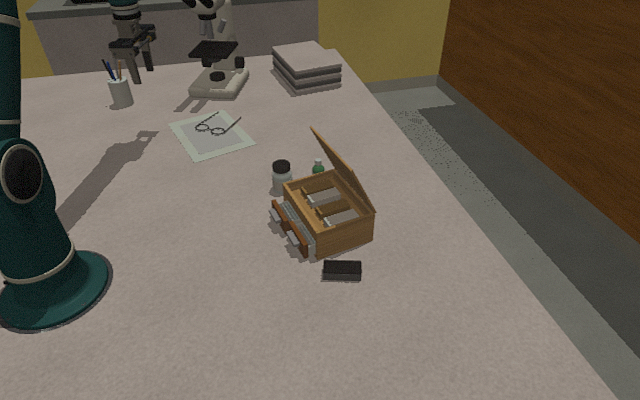

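The scene view shows the cabinet around (320,220), with the lid's free edge from (350,118) to (308,206) and the mailer at (268,300). In the side view the drawers are near (290,230) and the jar is at (282,178). I'll enlarge both to pick corners.

Run:
```python
import cv2,numpy as np
a=cv2.imread("pics/scene0.png")[110:330,240:400]
b=cv2.imread("pics/side0.png")[120:285,260:390]
a=cv2.resize(a,None,fx=2.7,fy=2.7,interpolation=cv2.INTER_CUBIC)
b=cv2.resize(b,None,fx=2.8,fy=2.8,interpolation=cv2.INTER_CUBIC)
def grid(im,x0,y0,f):
    for k in range(0,300,20):
        x=int((k)*f);
        if x<im.shape[1]: cv2.line(im,(x,0),(x,6),(0,0,255),1);cv2.putText(im,str(x0+k),(x,16),0,.35,(0,0,255))
        if x<im.shape[0]: cv2.line(im,(0,x),(6,x),(0,0,255),1);cv2.putText(im,str(y0+k),(8,x+4),0,.35,(0,0,255))
grid(a,240,110,2.7);grid(b,260,120,2.8)
o=np.zeros((600,800,3),np.uint8);o[:a.shape[0],:a.shape[1]]=a
o[:b.shape[0],434:434+b.shape[1]]=b[:,:366]
cv2.imwrite("pics/z0.png",o)
```

```text
(no output)
```

View pics/z0.png

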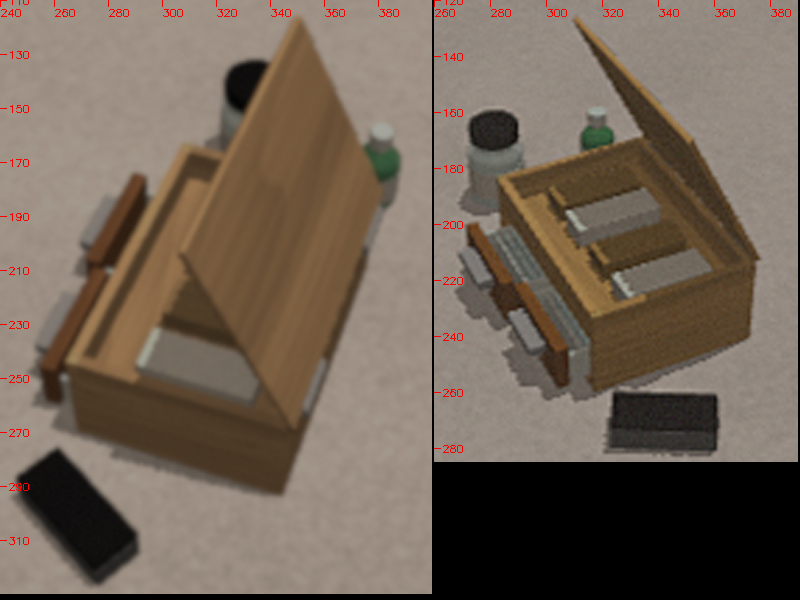

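The enlarged view shows the corners of the rim, the lid and both drawers clearly. The jar and bottle are on the far (+y) side and the mailer is on the -y side. I'll fit the model to these corners.

```bash
cat > fit.py <<'E'
import numpy as np,pickle
from scipy.optimize import least_squares
from scipy.spatial.transform import Rotation as R
d=pickle.load(open("cap0.pkl","rb"))
def proj(c,P):
    p=R.from_quat(c["orientation"]).inv().apply(P-c["eye"])
    return np.array([c["fx"]*p[0]/p[2]+c["cx"],c["fy"]*p[1]/p[2]+c["cy"]])
def ray(n,uv,z):
    c=d[n];v=R.from_quat(c["orientation"]).apply([(uv[0]-c["cx"])/c["fx"],(uv[1]-c["cy"])/c["fy"],1])
    return c["eye"]+v*(z-c["eye"][2])/v[2]
S=lambda x,y:(240+x/2.7,110+y/2.7)
D=lambda x,y:(260+(x-434)/2.8,120+y/2.8)
def loc(k,p):
    t,dl,dr=p[3:]
    if isinstance(k,tuple) and k[0]=='L': # lid: s along, y, n
        _,s,y,n=k; return np.array([75-s*np.cos(t)+n*np.sin(t),y,85+s*np.sin(t)+n*np.cos(t)])
    if k[0]=='A': return np.array([-81-dl,k[1],k[2]])
    if k[0]=='B': return np.array([-81-dr,k[1],k[2]])
    return np.array(k,float)
def world(k,p):
    return R.from_euler('z',p[2]).apply(loc(k,p))+[p[0],p[1],0]
obs=[("scene",(-75,-105,85),S(72,362)),("scene",(-75,-105,0),S(78,430)),("scene",(75,-105,0),S(282,494)),
("scene",(-75,105,85),S(187,147)),("scene",('L',160,-105,6),S(182,252)),("scene",('L',160,105,6),S(299,15)),
("scene",('L',0,105,6),S(382,190)),("scene",('L',0,-105,6),S(296,430)),
("side",(-75,105,85),D(500,180)),("side",(-75,-105,85),D(592,318)),("side",(-75,-105,0),D(590,388)),("side",(75,-105,0),D(750,338)),
("side",('L',160,105,0),D(575,18)),("side",('L',160,-105,0),D(690,138)),
("scene",('B',-94,50.5),S(43,362)),("scene",('B',-94,6.5),S(48,402)),("scene",('A',94,50.5),S(135,175)),
("scene",('A',2,50.5),S(90,265)),
("side",('A',94,50.5),D(470,226)),("side",('B',-94,50.5),D(563,350)),("side",('B',-94,6.5),D(566,386)),("side",('B',-2,50.5),D(516,288))]
f=lambda p:np.concatenate([proj(d[n],world(k,p))-uv for n,k,uv in obs])
if __name__=="__main__":
    g=ray("scene",S(180,300),60)
    s=least_squares(f,[g[0],g[1],0,1.2,35,35],loss="soft_l1")
    p=s.x;print(p.round(3));print(np.abs(f(p).reshape(-1,2)).max(1).round(1))
    np.save("p.npy",p)
    for k in [('A',48,36),('B',-48,36),('L',160,0,6),('L',0,0,0)]:print(k,world(k,p).round(1))
    print("mailer",[ray("side",D(*q),30).round() for q in((612,392),(717,396))],[ray("scene",S(*q),30).round() for q in((57,449),(18,482),(137,540),(98,575))])
    print("jar",ray("side",D(494,128),85).round(),"bot",ray("scene",S(382,130),75).round(),ray("side",D(597,112),75).round())
E
python3 fit.py
```

```text
[6.27643e+02 4.97310e+01 1.99000e-01 1.11700e+00 2.69390e+01 1.88010e+01]
[2.5 0.6 1.2 2.  1.1 1.  1.1 0.4 1.6 0.4 2.  0.1 1.6 2.  2.2 0.8 1.1 1.7
 0.9 1.  1.5 1.7]
('A', 48, 36) [512.4  75.5  36. ]
('B', -48, 36) [539.3 -17.   36. ]
('L', 160, 0, 6) [637.7  51.8 231.4]
('L', 0, 0, 0) [701.2  64.5  85. ]
mailer [array([582., -97.,  30.]), array([ 662., -123.,   30.])] [array([584., -99.,  30.]), array([ 577., -132.,   30.]), array([ 665., -126.,   30.]), array([ 658., -158.,   30.])]
jar [546. 217.  85.] bot [652. 236.  75.] [652. 233.  75.]
```

```bash
cat > go.py <<'E'
# usage: go.py xcab ycab z  -> shift in tool units (60mm) and turn (8deg), to tool-down with tool y along cabinet y
import sys,numpy as np
from scipy.spatial.transform import Rotation as R
from workcell import r
p=np.load("p.npy");s=r.sense()
q=R.from_quat(s["tcp_rot"]);W=R.from_euler('z',p[2])
T=R.from_matrix(W.as_matrix()@np.diag([-1,1,-1]))
print("t",round(s["time_s"],2),"cab",W.inv().apply(s["ee_pos"]-[p[0],p[1],0]).round(1),"Fcab",W.inv().apply(s["contact_force"]).round(1),"open",round(float(s["opening"]),2))
print("turn",(np.degrees((q.inv()*T).as_rotvec())/8).round(2))
if len(sys.argv)>3:
    g=W.apply(np.array(sys.argv[1:4],float))+[p[0],p[1],0]
    print("goal",g.round(),"shift now",(q.inv().apply(g-s["ee_pos"])/60).round(2),"after turn",(T.inv().apply(g-s["ee_pos"])/60).round(2))
E
python3 go.py -168 48 180
```

```text
t 0.1 cab [-310.4  643.4  232.7] Fcab [-0.2  0.1  0.4] open 1.0
turn [-0.01 -0.   -3.62]
goal [453.  64. 180.] shift now [-6.88 -7.53  0.89] after turn [-2.37 -9.92  0.88]
```

```bash
python3 -m handwheel '[[[0,0,0],[0,0,-0.9]],[[0,0,0],[0,0,-0.9]],[[0,0,0],[0,0,-0.9]],[[0,0,0],[0,0,-0.9]],[[-0.1,-0.5,0],[0,0,0]],[[-0.2,-0.8,0],[0,0,0]],[[-0.2,-0.8,0],[0,0,0]],[[-0.2,-0.8,0],[0,0,0]],[[-0.2,-0.8,0],[0,0,0]],[[-0.2,-0.8,0],[0,0,0]]]' -1 20 | tail -c 600; python3 go.py -168 48 180
```

```text
time_s: 1.35
ee_pos: [314.1, 365.9, 233.4]
tcp_rot: [-0.098, 0.995, -0.0, -0.0]
contact_force: [-0.6, 0.2, 0.4]
opening: 0.006
finger_force: 0.0
t 1.35 cab [-245.   371.9  233.4] Fcab [-0.6  0.3  0.4] open 0.01
turn [-0.   -0.   -0.02]
goal [453.  64. 180.] shift now [-1.3  -5.39  0.89] after turn [-1.28 -5.4   0.89]
```

```bash
python3 -m handwheel '[[[-0.2,-0.8,0.1],[0,0,0]],[[-0.2,-0.8,0.1],[0,0,0]],[[-0.2,-0.8,0.1],[0,0,0]],[[-0.2,-0.8,0.1],[0,0,0]],[[-0.2,-0.8,0.1],[0,0,0]],[[-0.2,-0.8,0.2],[0,0,0]],[[-0.1,-0.6,0.2],[0,0,0]],[[0,0,0],[0,0,0]]]' | tail -c 300; python3 go.py -168 48 41
```

```text
time_s: 2.35
ee_pos: [453.0, 62.2, 178.7]
tcp_rot: [-0.095, 0.995, -0.001, -0.001]
contact_force: [-0.4, 1.1, 0.0]
opening: 0.003
finger_force: 0.0
t 2.35 cab [-168.7   46.7  178.7] Fcab [-0.1  1.2  0. ] open 0.0
turn [-0.01 -0.01 -0.06]
goal [453.  64.  41.] shift now [-0.02  0.02  2.29] after turn [-0.01  0.02  2.29]
```

```bash
python3 -m handwheel '[[[0,0,0.6],[0,0,0]],[[0,0,0.6],[0,0,0]],[[0,0,0.6],[0,0,0]],[[0,0,0.4],[0,0,0]],[[0,0,0.08],[0,0,0]],[[-0.2,0,0],[0,0,0]],[[-0.15,0,0],[0,0,0]],[[-0.1,0,0],[0,0,0]],[[0,0,0],[0,0,0]]]' | tail -c 300; python3 go.py -106 48 41
python3 - <<'E'
from workcell import r
import cv2
c=r.capture("side");cv2.imwrite("pics/s1.png",cv2.resize(c["color"][130:290,230:390,::-1],None,fx=3.5,fy=3.5,interpolation=2))
E
```

```text
time_s: 3.48
ee_pos: [480.5, 70.5, 43.3]
tcp_rot: [-0.098, 0.995, 0.0, 0.001]
contact_force: [-0.3, -0.4, 0.0]
opening: 0.006
finger_force: 0.0
t 3.48 cab [-140.1   49.4   43.3] Fcab [-0.4 -0.3  0. ] open 0.01
turn [ 0.    0.01 -0.02]
goal [514.  76.  41.] shift now [-0.57 -0.02  0.04] after turn [-0.57 -0.02  0.04]
```

View pics/s1.png

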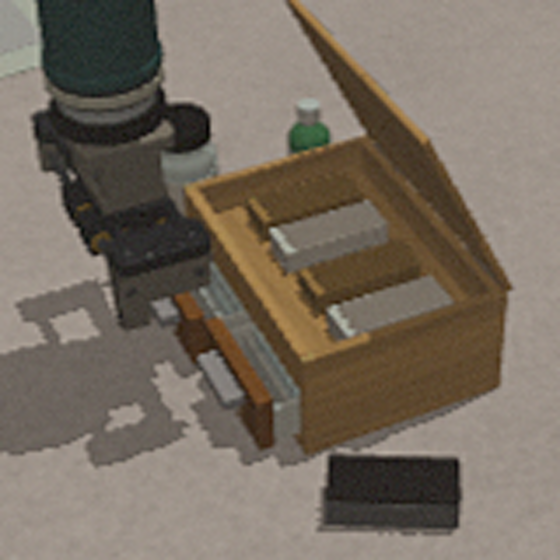

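The closed fingertips stand just in front of the left lip, around (160,310), clear of the jar at (190,150). I'll push slowly.

```bash
python3 -m handwheel '[[[-0.07,0,0],[0,0,0]],[[-0.07,0,0],[0,0,0]],[[-0.07,0,0],[0,0,0]],[[-0.07,0,0],[0,0,0]],[[-0.07,0,0],[0,0,0]],[[-0.06,0,0],[0,0,0]],[[0,0,0],[0,0,0]]]' | tail -c 300; python3 go.py -106 48 41
```

```text
time_s: 4.4
ee_pos: [504.5, 75.2, 42.8]
tcp_rot: [-0.098, 0.995, 0.0, 0.001]
contact_force: [0.5, 0.8, -0.6]
opening: 0.007
finger_force: 0.0
t 4.4 cab [-115.7   49.3   42.8] Fcab [ 0.6  0.7 -0.6] open 0.01
turn [-0.    0.01 -0.02]
goal [514.  76.  41.] shift now [-0.16 -0.02  0.03] after turn [-0.16 -0.02  0.03]
```

```bash
python3 -m handwheel '[[[-0.05,0,0],[0,0,0]],[[-0.05,0,0],[0,0,0]],[[-0.04,0,0],[0,0,0]]]' | tail -c 300; python3 go.py -106 48 41;python3 -m handwheel '[[[-0.03,0,0],[0,0,0]],[[-0.03,0,0],[0,0,0]]]' | tail -c 300; python3 go.py -106 48 41
```

```text
time_s: 4.78
ee_pos: [512.1, 76.7, 42.8]
tcp_rot: [-0.098, 0.995, -0.0, -0.0]
contact_force: [-1.6, -0.7, 0.5]
opening: 0.006
finger_force: 0.8
t 4.78 cab [-108.    49.2   42.8] Fcab [-1.7 -0.4  0.5] open 0.01
turn [-0.   -0.   -0.02]
goal [514.  76.  41.] shift now [-0.03 -0.02  0.03] after turn [-0.03 -0.02  0.03]
time_s: 5.03
ee_pos: [514.1, 77.1, 42.5]
tcp_rot: [-0.098, 0.995, -0.0, -0.002]
contact_force: [-6.3, -0.4, 4.8]
opening: 0.001
finger_force: 3.6
t 5.03 cab [-105.9   49.3   42.5] Fcab [-6.2  0.9  4.8] open 0.0
turn [ 0.   -0.03 -0.02]
goal [514.  76.  41.] shift now [ 0.   -0.02  0.03] after turn [ 0.   -0.02  0.03]
```

```bash
python3 -m handwheel '[[[-0.02,0,0],[0,0,0]],[[0,0,0],[0,0,0]]]' | tail -c 300; python3 go.py -106 48 41;python3 -m handwheel '[[[0.2,0,0],[0,0,0]],[[0.4,-0.2,0],[0,0,0]],[[0.2,-0.5,0],[0,0,0]],[[0,-0.5,0],[0,0,0]],[[0,-0.4,0],[0,0,0]],[[0,0,0],[0,0,0]]]' | tail -c 300; python3 go.py -106 -48 41
```

```text
time_s: 5.28
ee_pos: [514.1, 77.1, 42.4]
tcp_rot: [-0.098, 0.995, -0.0, -0.003]
contact_force: [-7.2, -1.8, 5.0]
opening: 0.006
finger_force: 3.7
t 5.28 cab [-105.9   49.3   42.4] Fcab [-7.4 -0.4  5. ] open 0.01
turn [ 0.   -0.04 -0.02]
goal [514.  76.  41.] shift now [ 0.   -0.02  0.02] after turn [ 0.   -0.02  0.02]
time_s: 6.02
ee_pos: [489.0, -27.7, 43.1]
tcp_rot: [-0.096, 0.995, -0.0, 0.001]
contact_force: [0.1, 1.3, -1.0]
opening: 0.004
finger_force: 0.0
t 6.03 cab [-151.2  -48.5   43.1] Fcab [ 0.3  1.3 -1. ] open 0.0
turn [-0.01  0.01 -0.05]
goal [533. -18.  41.] shift now [-0.75  0.01  0.04] after turn [-0.75  0.01  0.04]
```

Left drawer is hard against its stop at about -106, as expected. Right drawer next.

```bash
python3 -m handwheel '[[[-0.12,0,0],[0,0,0]],[[-0.12,0,0],[0,0,0]],[[-0.07,0,0],[0,0,0]],[[-0.07,0,0],[0,0,0]],[[-0.07,0,0],[0,0,0]],[[-0.07,0,0],[0,0,0]],[[-0.07,0,0],[0,0,0]],[[-0.06,0,0],[0,0,0]]]' | tail -c 300; python3 go.py -106 -48 41;python3 -m handwheel '[[[-0.04,0,0],[0,0,0]],[[-0.03,0,0],[0,0,0]],[[-0.02,0,0],[0,0,0]]]' | tail -c 300; python3 go.py -106 -48 41
```

```text
time_s: 7.02
ee_pos: [526.6, -18.2, 42.7]
tcp_rot: [-0.098, 0.995, 0.0, -0.0]
contact_force: [-1.0, 0.3, -1.2]
opening: 0.005
finger_force: 0.8
t 7.03 cab [-112.5  -46.7   42.7] Fcab [-1.   0.5 -1.2] open 0.0
turn [ 0.   -0.   -0.02]
goal [533. -18.  41.] shift now [-0.11 -0.02  0.03] after turn [-0.11 -0.02  0.03]
time_s: 7.4
ee_pos: [531.9, -17.3, 42.8]
tcp_rot: [-0.098, 0.995, -0.0, -0.0]
contact_force: [-1.9, 0.5, -0.5]
opening: 0.003
finger_force: 0.8
t 7.4 cab [-107.1  -46.8   42.8] Fcab [-1.8  0.8 -0.5] open 0.0
turn [ 0.   -0.   -0.02]
goal [533. -18.  41.] shift now [-0.02 -0.02  0.03] after turn [-0.02 -0.02  0.03]
```

```bash
python3 -m handwheel '[[[-0.03,0,0],[0,0,0]],[[-0.03,0,0],[0,0,0]],[[-0.01,0,0],[0,0,0]]]' | tail -c 300; python3 go.py -106 -48 41
```

```text
time_s: 7.78
ee_pos: [532.8, -17.1, 42.5]
tcp_rot: [-0.097, 0.995, 0.0, -0.003]
contact_force: [-10.0, -1.3, 8.6]
opening: 0.004
finger_force: 5.1
t 7.78 cab [-106.2  -46.8   42.5] Fcab [-10.    0.7   8.6] open 0.0
turn [ 0.01 -0.05 -0.03]
goal [533. -18.  41.] shift now [-0.   -0.02  0.02] after turn [-0.   -0.02  0.02]
```

```bash
python3 -m handwheel '[[[0.3,0,0],[0,0,0]],[[0.4,0,-0.4],[0,0,0]],[[0,0.2,-0.7],[0,0,0]],[[0,0.3,-0.8],[0,0,0]],[[0,0.3,-0.8],[0,0,0]],[[0,0,-0.8],[0,0,0]],[[0,0,-0.6],[0,0,0]],[[-0.5,0,-0.2],[0,0,0]],[[0,0,0],[0,0,0]]]' | tail -c 300; python3 go.py 70 0 295
python3 - <<'E'
from workcell import r
import cv2
c=r.capture("side");cv2.imwrite("pics/s2.png",cv2.resize(c["color"][60:290,200:420,::-1],None,fx=2.6,fy=2.6,interpolation=2))
E
```

```text
time_s: 8.9
ee_pos: [517.1, 28.6, 302.4]
tcp_rot: [-0.098, 0.995, -0.0, 0.002]
contact_force: [-0.0, -0.1, -1.1]
opening: 0.007
finger_force: 0.0
t 8.9 cab [-112.5    1.1  302.4] Fcab [-0.1 -0.1 -1.1] open 0.01
turn [-0.    0.04 -0.02]
goal [696.  64. 295.] shift now [-3.04 -0.01  0.14] after turn [-3.04 -0.02  0.12]
```

View pics/s2.png

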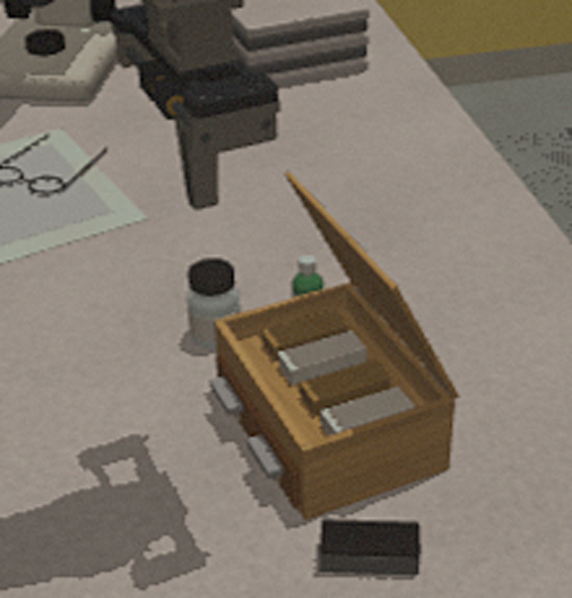

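Both drawers are shut: only the lips at (228,395) and (263,455) stick out. The lid is untouched and the jar, bottle and mailer haven't moved. The arm now goes over to the far side of the lid.

```bash
python3 -m handwheel '[[[-0.6,0,0],[0,0,0]],[[-0.8,0,0],[0,0,0]],[[-0.8,0,0],[0,0,0]],[[-0.6,0,0],[0,0,0]],[[-0.3,0,0.3],[0,0,0]],[[0,0,0.5],[0,0,0]],[[0,0,0.3],[0,0,0]],[[0,0,0],[0,0,0]]]' | tail -c 300; python3 go.py 27 0 237
python3 - <<'E'
import numpy as np
s=145
for t in np.r_[1.117:0:-0.1,0]: print(round(t,2),(75-s*np.cos(t)+6*np.sin(t)+10).round(1),(85+s*np.sin(t)+6*np.cos(t)+19).round(1))
E
```

```text
time_s: 9.95
ee_pos: [696.0, 64.1, 232.9]
tcp_rot: [-0.098, 0.995, -0.0, -0.002]
contact_force: [-1.3, 0.6, 0.5]
opening: 0.007
finger_force: 0.0
t 9.95 cab [ 69.8   0.6 232.9] Fcab [-1.2  0.8  0.5] open 0.01
turn [ 0.   -0.03 -0.02]
goal [654.  55. 237.] shift now [ 0.71 -0.01 -0.07] after turn [ 0.71 -0.01 -0.07]
1.12 26.8 237.0
1.02 13.8 230.5
0.92 1.6 222.7
0.82 -9.9 213.8
0.72 -20.4 203.8
0.62 -29.8 192.8
0.52 -38.1 180.9
0.42 -45.1 168.2
0.32 -50.9 154.9
0.22 -55.3 141.1
0.12 -58.3 126.9
0.02 -59.9 112.5
0.0 -60.0 110.0
```

```bash
python3 -m handwheel '[[[0.3,0,0],[0,0,0]],[[0.2,0,0],[0,0,0]],[[0.12,0,-0.04],[0,0,0]],[[0.09,0,0],[0,0,0]],[[0.11,0,0.05],[0,0,0]],[[0.11,0,0.05],[0,0,0]],[[0.1,0,0.06],[0,0,0]],[[0.1,0,0.07],[0,0,0]]]' | tail -c 300; python3 go.py -9.9 0 213.8
```

```text
time_s: 10.95
ee_pos: [630.5, 51.3, 223.1]
tcp_rot: [-0.098, 0.995, 0.0, 0.0]
contact_force: [1.9, 0.2, 1.5]
opening: 0.002
finger_force: 0.9
t 10.95 cab [  3.1   0.9 223.1] Fcab [ 1.9 -0.1  1.5] open 0.0
turn [ 0.    0.   -0.02]
goal [618.  48. 214.] shift now [ 0.22 -0.02  0.16] after turn [ 0.22 -0.02  0.16]
```

Contact at about 2 N, and the lid is moving. I'll follow the arc.

```bash
python3 -m handwheel '[[[0.11,0,0.07],[0,0,0]],[[0.11,0,0.08],[0,0,0]],[[0.09,0,0.08],[0,0,0]],[[0.09,0,0.09],[0,0,0]],[[0.08,0,0.09],[0,0,0]],[[0.08,0,0.09],[0,0,0]],[[0.07,0,0.1],[0,0,0]],[[0.07,0,0.1],[0,0,0]]]' | tail -c 300; python3 go.py -38.1 0 180.9
```

```text
time_s: 11.95
ee_pos: [589.3, 43.1, 181.0]
tcp_rot: [-0.098, 0.995, 0.0, 0.0]
contact_force: [1.4, 0.4, 0.3]
opening: 0.004
finger_force: 0.7
t 11.95 cab [-38.9   1.1 181. ] Fcab [1.5 0.1 0.3] open 0.0
turn [ 0.    0.   -0.02]
goal [590.  42. 181.] shift now [-0.01 -0.02  0.  ] after turn [-0.01 -0.02  0.  ]
```

Run:
```python
from workcell import r
import cv2
c=r.capture("side");cv2.imwrite("pics/s3.png",cv2.resize(c["color"][60:290,200:420,::-1],None,fx=2.6,fy=2.6,interpolation=2))
```

```text
(no output)
```

View pics/s3.png

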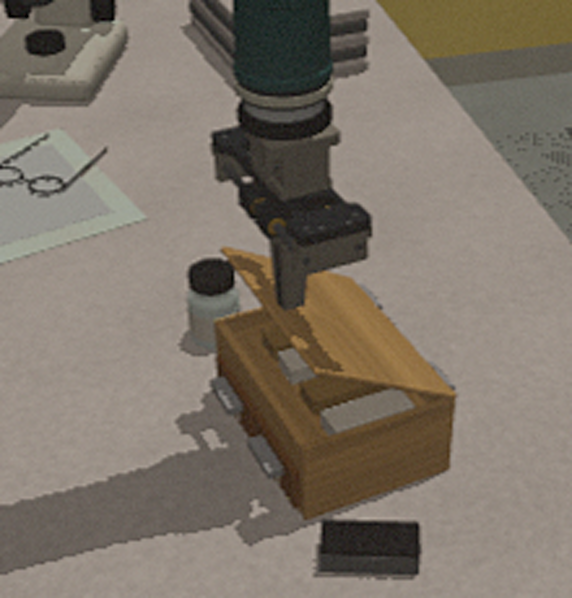

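The lid has come down to about 0.5 rad. The fingertip is on its outer face near the free edge, at (290,305). I'll continue, now mostly downward.

```bash
python3 -m handwheel '[[[0.05,0,0.1],[0,0,0]],[[0.05,0,0.11],[0,0,0]],[[0.05,0,0.11],[0,0,0]],[[0.04,0,0.11],[0,0,0]],[[0.04,0,0.12],[0,0,0]],[[0.03,0,0.12],[0,0,0]],[[0.03,0,0.12],[0,0,0]],[[0.02,0,0.12],[0,0,0]]]' | tail -c 300; python3 go.py -60 0 110
```

```text
time_s: 13.0
ee_pos: [571.2, 39.5, 126.3]
tcp_rot: [-0.098, 0.995, -0.0, -0.0]
contact_force: [-0.3, -0.5, 0.8]
opening: 0.007
finger_force: 0.7
t 13.0 cab [-57.4   1.1 126.3] Fcab [-0.4 -0.4  0.8] open 0.01
turn [-0.   -0.   -0.02]
goal [569.  38. 110.] shift now [ 0.04 -0.02  0.27] after turn [ 0.04 -0.02  0.27]
```

```bash
python3 -m handwheel '[[[0.01,0,0.07],[0,0,0]],[[0,0,0.06],[0,0,0]],[[0,0,0.05],[0,0,0]],[[0,0,0.05],[0,0,0]],[[0,0,0.03],[0,0,0]]]' | tail -c 300; python3 go.py -60 0 110;python3 -m handwheel '[[[0,0,0.02],[0,0,0]],[[0,0,0.02],[0,0,0]]]' | tail -c 300; python3 go.py -60 0 110
```

```text
time_s: 13.62
ee_pos: [570.7, 39.4, 111.0]
tcp_rot: [-0.098, 0.995, 0.0, -0.0]
contact_force: [-1.0, 0.2, 0.6]
opening: 0.004
finger_force: 0.7
t 13.62 cab [-57.8   1.1 111. ] Fcab [-0.9  0.4  0.6] open 0.0
turn [ 0.   -0.   -0.02]
goal [569.  38. 110.] shift now [ 0.04 -0.02  0.02] after turn [ 0.04 -0.02  0.02]
time_s: 13.88
ee_pos: [570.8, 39.4, 110.2]
tcp_rot: [-0.098, 0.995, 0.0, -0.0]
contact_force: [-6.6, -0.3, 19.2]
opening: 0.005
finger_force: 9.5
t 13.88 cab [-57.8   1.1 110.2] Fcab [-6.5  1.1 19.2] open 0.0
turn [ 0.   -0.   -0.02]
goal [569.  38. 110.] shift now [ 0.04 -0.02  0.  ] after turn [ 0.04 -0.02  0.  ]
```

Lid is down, with 19 N at z = 110. I'll lift off straight up and check.

```bash
python3 -m handwheel '[[[0,0,-0.1],[0,0,0]],[[0,0,-0.4],[0,0,0]],[[0,0,-0.8],[0,0,0]],[[0,0,-0.8],[0,0,0]],[[0.4,0,-0.8],[0,0,0]],[[0.8,0,0],[0,0,0]],[[0.8,0,0],[0,0,0]],[[0.5,0,0],[0,0,0]],[[0,0,0],[0,0,0]]]' | tail -c 300
python3 - <<'E'
from workcell import r
import cv2,numpy as np
a=r.capture("side")["color"][120:290,230:400,::-1];b=r.capture("scene")["color"][120:340,230:400,::-1]
a=cv2.resize(a,(400,400),interpolation=2);b=cv2.resize(b,(390,505),interpolation=2)
o=np.zeros((505,800,3),np.uint8);o[:400,:400]=a;o[:,405:795]=b;cv2.imwrite("pics/s4.png",o)
E
```

```text
time_s: 15.0
ee_pos: [422.6, 10.0, 283.3]
tcp_rot: [-0.098, 0.995, 0.0, 0.001]
contact_force: [0.2, 0.3, 0.6]
opening: 0.005
finger_force: 0.0
```

View pics/s4.png

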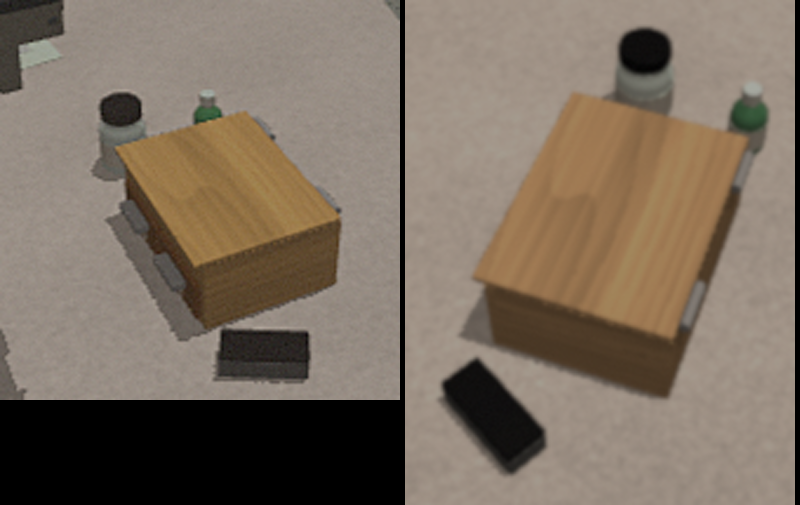

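The lid lies flat in both views and both drawers are in, with the lips at (133,217) and (170,270). The jar, bottle and mailer are where they were, so I'm handing in.

```bash
python3 -c "
from workcell import r
print(r.finish_job())"
```

```text
the job is handed in; nothing more can be done
None
```

I pushed both drawers fully home and the lid flat shut, left the jar, bottle and mailer in place, and handed the job in at about 15 s; no verdict was returned.

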